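# Load a brass plate into the sprung marking nest

### The job

Load the brass plate for marking: slide it along the feed table into the nest, up to the end stop (there is no room to grip its edges, so press on its face and drag it), then push it straight down on the sprung pad until both spring catches snap over its edges and hold it down flat, and let go. Do not lift the plate off the fixture, and leave the marker, the rubber block and the small flange beside it where they are.

Things in the scene. Friction and masses are not known exactly. Their poses are not given: they have to be found in the camera images.
- marking_nest: Bench fixture, screwed down: grey base 166 x 336 mm with an aluminium feed table and, at its -y end, the nest. Origin on the bench, on its long centre line; z up; the plate is fed along its own -y. Table top at z = 42 mm, flat from y = -23.5 mm (nest mouth) to 160 mm, where an end wall stands 8 mm above it.
- nest_mouth (a point): Middle of the table's edge at the mouth of the nest, at table height; axes as the fixture's. Dark side rails, 5 mm high, leave 116 mm between them from the end wall to 41.5 mm before this point, then narrow evenly to 95 mm here.
- plate_center (a point): Centre (half-way up) of the loose, smooth brass plate: 92 mm along its x, 100 mm along its y, 3 mm thick, 0.14 to 0.28 kg, four small rivet holes. Starts flat on the table, 2 to 16 mm from the end wall, up to 0.1 rad askew, its y along the fixture's. Too wide to grasp; it is dragged by pressing on its top (4 to 8 N serve).
- nest_center (a point): Centre of the nest at table height; axes as the fixture's, 51.5 mm to -y of the mouth. The nest is a pocket 95 mm (x) by 103 mm (y), open to the feed table; cheeks and end stop rise 5 mm above the table, its floor is the sprung pad. The plate is home when centred here within 1.5 mm in x and y; latched, its upper face is 8 mm below this point.
- ejector_pad (a joint): Travel (m) of the sprung dark steel pad: 0 = up, 0.3 mm below table level; 0.0135 = right down. It starts to sink at 10 N and takes 13.5 N at the bottom, plus about 5 N to force the catches back. At 0.0107 the plate's top passes under them; press 1 to 2 mm farther. Pressed harder than 10 N over the pad before it is home, the plate dips.
- catch_near (a joint): Bevelled brass spring catch, 14 mm wide, in the middle of the nest's robot-side (-x) cheek, black pull knob outside. 0 = sprung out: the nose stands 4.5 mm into the pocket, from 1 to 8 mm below table level. Grows to 0.007 (m) as the plate's edge pushes it back (1 to 2 N); springs out over the plate by itself.
- catch_far (a joint): The same catch in the far (+x) cheek.
- marker_1: White and dark-blue marker pen, 132 mm long, 18 mm thick, lying on the bench beyond the fixture (bystander).
- rubber_block: Plain black rubber block, 45 x 70 x 25 mm, on the bench at the nest end of the fixture (bystander).
- small_flange_0: Small grey cast flange, 78 mm across, 32 mm high, on the bench beyond the nest (bystander).
There are look-alikes about, which are no part of the job. What is meant by the part that bears plate_center is not grey, and is the smaller of those in its own colour.

How it is judged:
By the outcome, as a careful person would: the job done as asked, in the order asked, and still so for the second after the job is handed in, with the robot touching nothing.
It also fails if it takes over 42 s, if anything falls off the work surface, if the arm or the gripper's body presses on something with over 40 N, if the wrist force passes 120 N, or if a joint passes its speed limit or range.

### The arm

A 6-joint arm with a two-finger parallel gripper is mounted at the origin on a cart in front of the work surface, level with it; the furniture and walls round the work are solid. World frame = base frame: x ahead of the robot, y to its left, z up, the work surface at z = 0. Lengths are in m, angles in rad, forces in N, time in s.
With the tool pointing down it reaches from about 0.35 to 0.775 m from the base axis. Payload 5.5 kg.
Tool frame: the origin (TCP) lies between the finger pads; the fingertips stand robot.nose_length ahead of it and the grasp point (between the pads) lies 3 mm ahead of it (robot.nose_length is the distance from the TCP to the fingertips, in m); y points along the fingers, z is the direction in which the jaws open and shut, and the axes are right-handed (so a half turn about y gives the same grasp; the last joint's range is limited). The gripper opens to 85 mm and grips with 20 to 120 N. Pads are 22 mm wide; open, the fingers measure 114 mm over their backs; the gripper's body (76 mm by 85 mm) begins 54 mm behind the grasp point. The pads swing forward as they close: fully open they stand 13 mm farther back than shut.
Start: joints at [1.08, 0.313, 0.046, 1.304, 0, 1.431], TCP at [0.198, 0.54, 0.253] pointing down, gripper open.
Joint ranges: [-2.76, 2.76], [-0.86, 1.69], [-1.03, 1.26], [-2.2, 2.34], [-1.47, 1.5], [-3.14, 3.14]. Speed limits (rad/s): [2.57, 2.57, 3.14, 3.14, 3.14, 3.14].

### API

Orientations are given as a unit quaternion [x, y, z, w].
In Python, from rig import robot, optics gives the robot as it stands.
- The arm moves only by the tool jog_arm, never from a script. Its argument "commands" is a list of rows, each a list of 3 entries, a list of its own where there are three numbers: the turn, a rotation vector about the tool's x, y, z in rad, then the shift along the tool's x, y, z in cm, then the gripper command: -1 is fully open, 1 is shut, values between are in proportion. A call has exactly 8 rows; each row shifts and turns the commanded pose from where the row before left it, along the tool's axes as they then stand; what a row does not reach is not made up. A row lasts 1/12 s, in which the tool goes at most 41.7 mm and 7.16 degrees, less where a joint would pass 70% of its speed; a pose out of reach is approached as far as the arm can. A call is refused whole if a number of a shift passes 4.17 or a number of a turn 0.125, either way. A call with a gripper value outside its range is refused whole. The fingers move at their own pace and stop on an object; the grip force is fixed at half the most. Time passes only in rows, so rows that do not move let the fingers close, or fill a call up. It gives the time, the measured TCP pose, the force and the opening at its end, in the units of the state.
- robot.sense(): the state, without advancing time (a new reading comes with each control period).
- optics.camera(name): name is "scene" or "top" or "wrist"; returns the picture (400x640x3 uint8, blue, green, red); there is no depth.
- optics.camera_model(name): a dict with "mtx" (3x3 intrinsics, pixels), "R" (3x3) and "t" (3): a world point X has camera coordinates R X + t. Camera axes: x right, y down, z forward; pixel columns grow to the right and rows downward; lengths in m; the calibration is good to about 2 mm. A picture is of the moment at which its call begins: read the wrist's pose just before it. camera_model takes no time and is no camera call; for the wrist camera it gives the pose at the moment of the call.
- robot.finish_job(): hands the job in, once; it reports no verdict.
The state is a dict: "time": time; "qpos": joint angles; "dq": joint speeds; "effort": joint torques, N m; "position": TCP position; "orientation": TCP orientation; "ft_force": force on the tool from outside, world axes, zero at the start; "wrist_torque": the same for the moment, N m; "grip_width": opening from 0.0 (shut) to 1.0 (fully open).
Only numpy, scipy, OpenCV 4.12 (cv2) and the standard library are available. Lean on these libraries where they do the work, as an engineer would, in place of code of your own. Each camera call takes 0.05 s, during which the arm holds its last target.

## Working session

There is one attempt and no reset: what is moved stays moved. The work goes in short steps, Python scripts to look and compute and a tool call to move; the robot and the scene stay as the last step left them, time stands still between calls to the robot, and variables do not carry over. Pictures are saved under pics/ and viewed, and the job is handed in when it is done.

Besides the shell and the picture viewer there is one more tool, called in YAML: its name, and indented under it one key for each argument. jog_arm: Moves the arm, as the interface text tells. Its arguments: {"type":"object","properties":{"commands":{"type":"array","items":{"type":"array"}}},"required":["commands"]}

```bash
ls; mkdir -p pics
python3 - <<'E'
from rig import robot, optics
import cv2
print(robot.sense(), robot.nose_length)
for n in ("scene","top","wrist"):
    m=optics.camera_model(n); print(n,m)
    cv2.imwrite(f"pics/{n}0.png",optics.camera(n))
E
```

```text
pics
{'time': 0.0, 'qpos': array([ 1.08038952e+00,  3.13961971e-01,  4.49548939e-02,  1.30358945e+00,
       -5.47483750e-06,  1.43119206e+00]), 'dq': array([-0.00050939, -0.00115868,  0.00040139, -0.00062212, -0.00029517,
        0.00073423]), 'effort': array([ 1.25007778e-04, -4.80627716e+01,  2.98534459e+01,  1.96085125e-02,
       -4.88528019e-05,  1.62782061e-05]), 'position': array([0.19738456, 0.5395494 , 0.25242085]), 'orientation': array([ 0.69686282, -0.12358774,  0.12319704, -0.69565133]), 'ft_force': array([-0.94060263, -0.793329  ,  0.7066624 ]), 'wrist_torque': array([-0.01120409, -0.03540497,  0.01808182]), 'grip_width': 0.995812624406441} 0.022
scene {'mtx': array([[469.0297259 ,   0.        , 316.5506373 ],
       [  0.        , 469.0297259 , 204.81016323],
       [  0.        ,   0.        ,   1.        ]]), 'R': array([[ 0.79615153, -0.60508747, -0.00344946],
       [-0.30422665, -0.39534931, -0.86668626],
       [ 0.52305726,  0.691063  , -0.49884169]]), 't': array([-0.41625109,  0.2373189 ,  0.84232119])}
top {'mtx': array([[482.35002525,   0.        , 325.45250257],
       [  0.        , 482.35002525, 202.43358669],
       [  0.        ,   0.        ,   1.        ]]), 'R': array([[-0.01295157, -0.99989398, -0.00665438],
       [-0.99362657,  0.01361507, -0.11189668],
       [ 0.11197541,  0.00516273, -0.99369757]]), 't': array([0.02782293, 0.54441004, 1.18344406])}
wrist {'mtx': array([[276.79529623,   0.        , 322.61509737],
       [  0.        , 276.79529623, 194.78312745],
       [  0.        ,   0.        ,   1.        ]]), 'R': array([[ 0.34281455,  0.93940013, -0.00236237],
       [ 0.90633182, -0.33008348,  0.26383237],
       [ 0.24706439, -0.09258667, -0.96456565]]), 't': array([-0.5736797 , -0.03417946,  0.37946559])}
```

View pics/scene0.png

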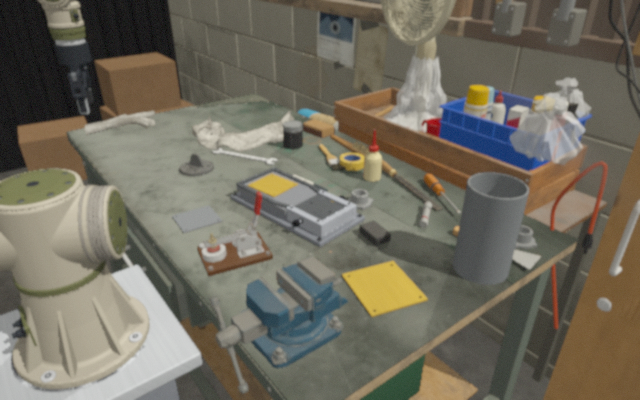

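View pics/top0.png

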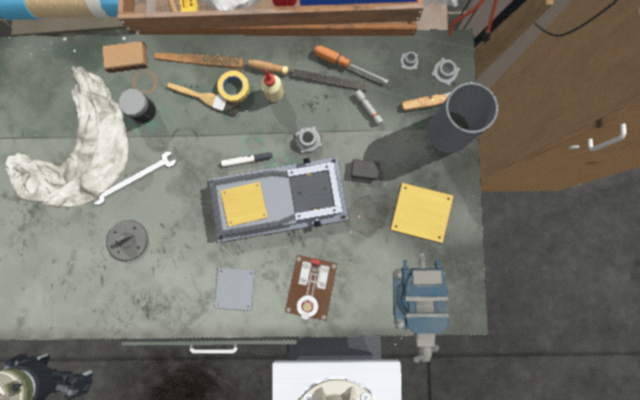

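View pics/wrist0.png

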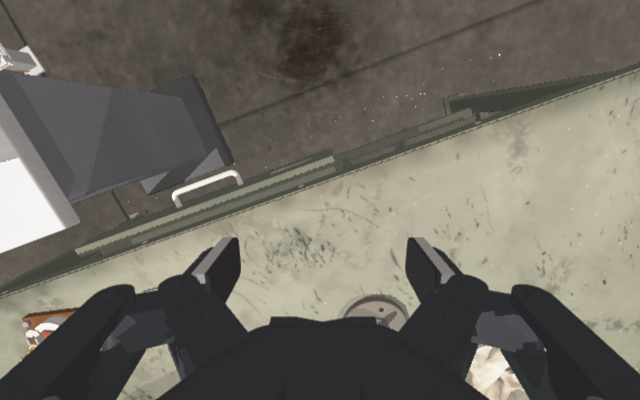

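Look-alikes for the plate: a yellow plate on the fixture at top (243,203), a larger yellow plate on the bench at (422,213), and a grey plate at (235,288). The plate I want is not grey and is the smaller yellow one, so I choose (243,203). I'll check it in a close crop.

Run:
```python
import cv2
im=cv2.imread("pics/top0.png")[145:255,195:355]
cv2.imwrite("pics/top_crop.png",cv2.resize(im,None,fx=5,fy=5,interpolation=cv2.INTER_CUBIC))
im=cv2.imread("pics/scene0.png")[155:255,220:380]
cv2.imwrite("pics/scene_crop.png",cv2.resize(im,None,fx=5,fy=5,interpolation=cv2.INTER_CUBIC))
```

```text
(no output)
```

View pics/top_crop.png

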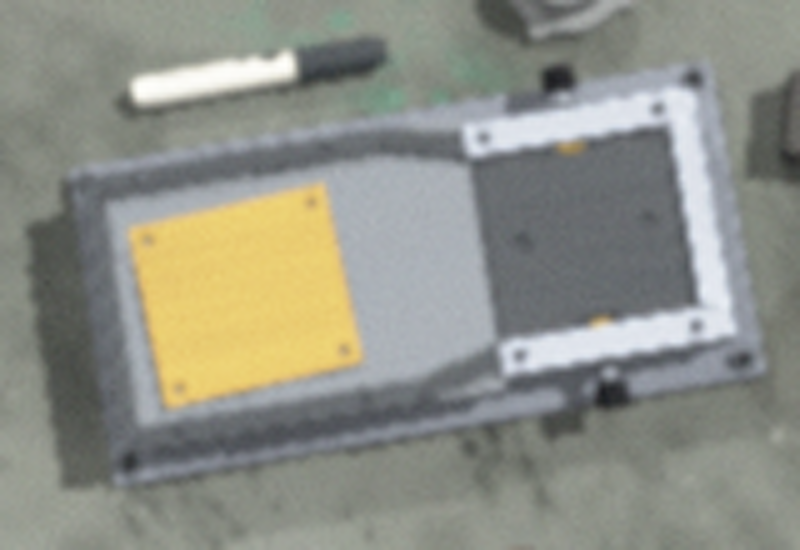

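View pics/scene_crop.png

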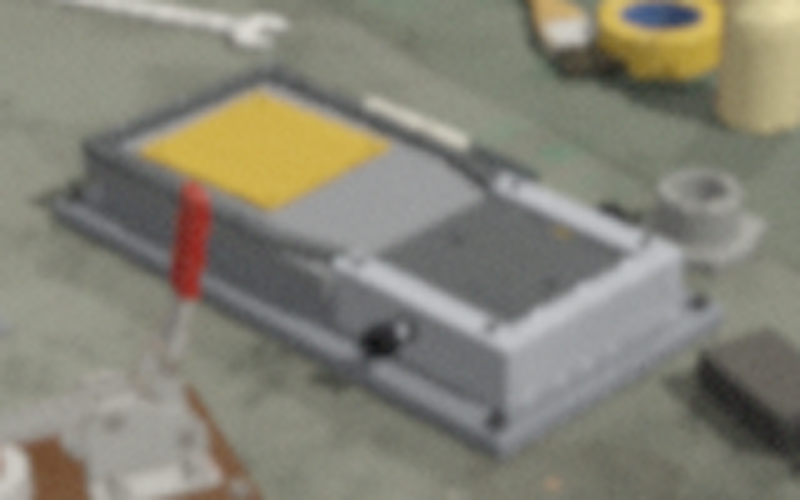

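The crop confirms it: the plate lies on the feed table, with corners at crop (132,227), (325,184), (361,360) and (164,408). The nest with its brass catches is on the right, the mouth at crop (470–500, 160–340).

```bash
cat > h.py <<'E'
import numpy as np, cv2
from rig import robot, optics
def ray(name,uv,z,m=None):
    m=m or optics.camera_model(name)
    d=m["R"].T@np.linalg.solve(m["mtx"],np.array([uv[0],uv[1],1.])); c=-m["R"].T@m["t"]
    return c+d*(z-c[2])/d[2]
def proj(name,X,m=None):
    m=m or optics.camera_model(name)
    p=m["mtx"]@(m["R"]@np.asarray(X)+m["t"]); return p[:2]/p[2]
E
python3 - <<'E'
from h import *
m=optics.camera_model("top"); print("cam",-m["R"].T@m["t"])
C=lambda a:(a[0]/5+195-.4,a[1]/5+145-.4)
P=lambda a,z:ray("top",C(a),z)
pl=[P(a,.045) for a in [(132,227),(325,184),(361,360),(164,408)]]
print(np.round(pl,4)); print([np.linalg.norm(pl[i]-pl[i-1]).round(4) for i in range(4)],np.mean(pl,0))
for n,a,z in [("mouth far",(468,158),.047),("mouth near",(500,345),.047),("stop far",(668,127),.047),("stop near",(700,307),.047),("wall far tbl",(107,203),.042),("wall near tbl",(140,425),.042),("base TL",(68,180),.0),("base BL",(115,485),0),("base TR",(708,65),0),("base BR",(768,372),0),("catch far",(570,148),.041),("catch near",(600,321),.041)]:
    print(n,P(a,z).round(4))
E
```

```text
cam [0.40878399 0.01429801 1.2370883 ]
[[0.5779 0.281  0.045 ]
 [0.5983 0.1845 0.045 ]
 [0.5097 0.1665 0.045 ]
 [0.4872 0.2641 0.045 ]]
[np.float64(0.0923), np.float64(0.0986), np.float64(0.0904), np.float64(0.1002)] [0.5433047  0.22401553 0.045     ]
mouth far [0.6101 0.1127 0.047 ]
mouth near [0.5161 0.0973 0.047 ]
stop far [0.6244 0.0126 0.047 ]
stop near [ 0.5337 -0.0021  0.047 ]
wall far tbl [0.5907 0.2943 0.042 ]
wall near tbl [0.4791 0.2766 0.042 ]
base TL [0.6094 0.3246 0.    ]
base BL [0.451  0.2983 0.    ]
base TR [ 0.6655 -0.0088  0.    ]
base BR [ 0.5045 -0.0372  0.    ]
catch far [0.6155 0.0619 0.041 ]
catch near [0.528  0.0478 0.041 ]
```

```bash
cat >> h.py <<'E'
def fit2(L,W):
    L=np.array(L);W=np.array(W); lc,wc=L.mean(0),W.mean(0)
    a,b=L-lc,W-wc
    th=np.arctan2((a[:,0]*b[:,1]-a[:,1]*b[:,0]).sum(),(a*b).sum())
    R=np.array([[np.cos(th),-np.sin(th)],[np.sin(th),np.cos(th)]])
    t=wc-R@lc
    return t,th,W-(L@R.T+t)
E
python3 - <<'E'
from h import *
L=[(47.5,-23.5),(-47.5,-23.5),(47.5,-126.5),(-47.5,-126.5),(58,160),(-58,160),(83,168),(-83,168),(83,-168),(-83,-168),(43,-75),(-43,-75)]
W=[(.6101,.1127),(.5161,.0973),(.6244,.0126),(.5337,-.0021),(.5907,.2943),(.4791,.2766),(.6094,.3246),(.451,.2983),(.6655,-.0088),(.5045,-.0372),(.6155,.0619),(.528,.0478)]
t,th,r=fit2(np.array(L)/1e3,W); print(t,th,(r*1e3).round(1))
R=np.array([[np.cos(th),-np.sin(th)],[np.sin(th),np.cos(th)]])
print("nest",t+R@[0,-.075],"mouth",t+R@[0,-.0235])
pw=[(.5779,.281),(.5983,.1845),(.5097,.1665),(.4872,.2641)]
t2,th2,r2=fit2(np.array([(46,50),(46,-50),(-46,-50),(-46,50)])/1e3,pw);print("plate",t2,th2,(r2*1e3).round(1),"in fixture",R.T@(t2-t),th2-th)
# TCP rotation
from scipy.spatial.transform import Rotation as Ro
print(Ro.from_quat(robot.sense()["orientation"]).as_matrix().round(3))
E
```

```text
[0.55893152 0.13386014] 0.16086040002263458 [[ 0.5 -5.6]
 [ 0.3 -5.8]
 [-1.7 -4. ]
 [ 1.4 -3.5]
 [ 0.1 -6.8]
 [ 3.  -5.9]
 [-4.6 11.6]
 [ 0.9 11.9]
 [-2.3  9.9]
 [ 0.6  8.1]
 [ 2.1 -4.8]
 [-0.5 -5.1]]
nest [0.57094408 0.0598284 ] mouth [0.56269546 0.11066353]
plate [0.543275 0.224025] 0.2059416291536589 [[-0.2 -1.4]
 [-0.2  0. ]
 [ 1.2  0.8]
 [-0.8  0.5]] in fixture [-0.0010129   0.09150848] 0.04508122913102433
[[ 0.939 -0.001  0.344]
 [-0.344 -0.001  0.939]
 [-0.    -1.    -0.001]]
```

Run:
```python
from h import *
L=[(47.5,-23.5),(-47.5,-23.5),(47.5,-126.5),(-47.5,-126.5),(58,160),(-58,160),(83,184),(-83,184),(83,-152),(-83,-152),(43,-75),(-43,-75)]
W=[(.6101,.1127),(.5161,.0973),(.6244,.0126),(.5337,-.0021),(.5907,.2943),(.4791,.2766),(.6094,.3246),(.451,.2983),(.6655,-.0088),(.5045,-.0372),(.6155,.0619),(.528,.0478)]
for idx in (range(12),[0,1,2,3,4,5,10,11]):
  idx=list(idx)
  t,th,r=fit2(np.array(L)[idx]/1e3,np.array(W)[idx]); print(t,th,(r*1e3).round(1).tolist())
  R=np.array([[np.cos(th),-np.sin(th)],[np.sin(th),np.cos(th)]])
  print("nest",t+R@[0,-.075],"mouth",t+R@[0,-.0235])
  print("plate",R.T@(np.array([.543275,.224025])-t),.20594-th)
```

```text
[0.55978622 0.12859574] 0.16077375046614525 [[-0.3, -0.3], [-0.6, -0.5], [-2.5, 1.3], [0.6, 1.8], [-0.7, -1.5], [2.2, -0.6], [-2.9, 1.1], [2.6, 1.4], [-0.5, -0.6], [2.3, -2.5], [1.3, 0.5], [-1.3, 0.1]]
nest [0.57179237 0.05456296] mouth [0.56354814 0.1053988 ]
plate [-0.00102177  0.09684173] 0.04516624953385476
[0.55965308 0.12868667] 0.15738223009333643 [[-0.1, -0.2], [-0.3, -0.7], [-2.0, 1.4], [1.1, 1.6], [-1.2, -1.5], [1.8, -1.0], [1.6, 0.5], [-0.9, -0.1]]
nest [0.57140808 0.05461359] mouth [0.56333632 0.1054771 ]
plate [-0.00123297  0.09672704] 0.04855776990666358
```

Fixture origin is about (0.560, 0.129) with yaw 0.159. The plate sits at fixture (-1, 97) mm, 13 mm from the wall and 0.047 rad askew, which agrees with the description. The nest centre is about (0.5715, 0.0546). I'll press with the jaws half open and spread along fixture x, so the two contacts control yaw.

jog_arm:
  commands:
    - [[0, 0.125, 0], [0, 0.8, 0], 0.2]
    - [[0, 0.125, 0], [0, 1.2, 0], 0.2]
    - [[0, 0.125, 0], [0, 1.5, 0], 0.2]
    - [[0, 0.125, 0], [0, 1.5, 0], 0.2]
    - [[0, 0.125, 0], [0, 1.5, 0], 0.2]
    - [[0, 0.125, 0], [0, 1.5, 0], 0.2]
    - [[0, 0.125, 0], [0, 1.2, 0], 0.2]
    - [[0, 0.125, 0], [0, 0.8, 0], 0.2]

```text
time: 0.82
position: [0.1971, 0.5391, 0.1514]
orientation: [0.551, -0.444, 0.444, -0.55]
ft_force: [0.4, -0.0, -0.9]
grip_width: 0.402
```

```bash
cat >> h.py <<'E'
from scipy.spatial.transform import Rotation as Ro
F=np.array([.5597,.1287]); TH=.159
RF=np.array([[np.cos(TH),-np.sin(TH)],[np.sin(TH),np.cos(TH)]])
def st(target=None):
    s=robot.sense(); M=Ro.from_quat(s["orientation"]).as_matrix()
    z=M[:,2]
    print("t",round(s["time"],2),"pos",s["position"].round(4),"fix",((RF.T@(s["position"][:2]-F))*1e3).round(1),"yaw z",np.arctan2(z[1],z[0]).round(4),"y",M[:,1].round(4),"f",s["ft_force"].round(2),"tq",s["wrist_torque"].round(2),"grip",s["grip_width"].round(3),"j",s["qpos"].round(2))
    if target is not None: print("tool-frame shift cm",(M.T@(np.array(target)-s["position"])*100).round(2))
    return s,M
E
python3 -c "
from h import *
st([.5433,.2240,.10])"
```

```text
Traceback (most recent call last):
  File "h.py", line 23, in st
    print("t",round(s["time"],2),"pos",s["position"].round(4),"fix",((RF.T@(s["position"][:2]-F))*1e3).round(1),"yaw z",np.arctan2(z[1],z[0]).round(4),"y",M[:,1].round(4),"f",s["ft_force"].round(2),"tq",s["wrist_torque"].round(2),"grip",s["grip_width"].round(3),"j",s["qpos"].round(2))
                                                                                                                                                                                                                                             ^^^^^^^^^^^^^^^^^^^^^
AttributeError: 'float' object has no attribute 'round'
```

```bash
sed -i 's/s\["grip_width"\].round(3)/round(s["grip_width"],3)/' h.py
python3 -c "
from h import *
st([.5433,.2240,.10])"
```

```text
t 0.82 pos [0.1971 0.5391 0.1514] fix [-293.   462.7] yaw z 0.2138 y [-0.0012 -0.0023 -1.    ] f [ 0.37 -0.03 -0.94] tq [0.01 0.02 0.02] grip 0.402 j [ 1.08  0.36 -0.14  1.07 -0.    2.44]
tool-frame shift cm [38.13  5.17 27.15]
```

jog_arm:
  commands:
    - [[0, 0, 0], [1.5, 0, 1.0], 0.2]
    - [[0, 0, 0], [2.5, 0, 1.8], 0.2]
    - [[0, 0, 0], [3.0, 0, 2.1], 0.2]
    - [[0, 0, 0], [3.0, 0, 2.1], 0.2]
    - [[0, 0, 0], [3.0, 0, 2.1], 0.2]
    - [[0, 0, 0], [3.0, 0, 2.1], 0.2]
    - [[0, 0, 0], [3.0, 0, 2.1], 0.2]
    - [[0, 0, 0], [3.0, 0, 2.1], 0.2]

```text
time: 1.48
position: [0.3968, 0.3575, 0.1532]
orientation: [0.552, -0.442, 0.442, -0.552]
ft_force: [0.4, 1.6, 0.0]
grip_width: 0.396
```

```bash
python3 -c "
from h import *
st([.5433,.2240,.10])"
```

```text
t 1.48 pos [0.3968 0.3575 0.1532] fix [-124.7  251.7] yaw z 0.2202 y [-3.e-04 -0.e+00 -1.e+00] f [0.36 1.57 0.02] tq [ 0.01 -0.    0.  ] grip 0.396 j [ 0.58  0.29 -0.24  1.04  0.    1.93]
tool-frame shift cm [16.23  5.31 11.39]
```

jog_arm:
  commands:
    - [[0, 0, 0], [2.7, 0.6, 1.9], 0.2]
    - [[0, 0, 0], [2.7, 0.8, 1.9], 0.2]
    - [[0, 0, 0], [2.7, 0.8, 1.9], 0.2]
    - [[0, 0, 0], [2.7, 0.8, 1.9], 0.2]
    - [[0, 0, 0], [2.4, 0.8, 1.7], 0.2]
    - [[0, 0, 0], [1.9, 0.8, 1.3], 0.2]
    - [[0, 0, 0], [1.1, 0.4, 0.8], 0.2]
    - [[0, 0.01, 0], [0, 0.2, 0], 0.2]

```text
time: 2.15
position: [0.5441, 0.2237, 0.1003]
orientation: [0.549, -0.446, 0.446, -0.549]
ft_force: [-0.1, -1.0, -0.4]
grip_width: 0.397
```

```bash
python3 -c "
from h import *
s,M=st([.5433,.2240,.067])
cv2.imwrite('pics/w1.png',optics.camera('wrist'))"
```

```text
t 2.15 pos [0.5441 0.2237 0.1003] fix [-0.3 96.3] yaw z 0.2064 y [-4.e-04 -5.e-04 -1.e+00] f [-0.08 -0.95 -0.41] tq [ 0.04 -0.    0.01] grip 0.397 j [ 0.25  0.43 -0.18  0.97 -0.    1.62]
tool-frame shift cm [-0.04  3.33 -0.07]
```

View pics/w1.png

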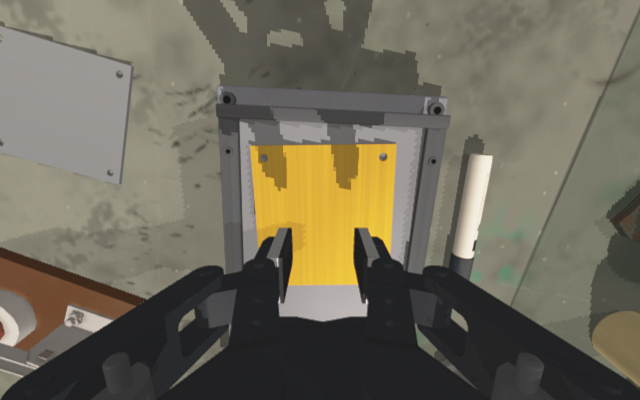

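The plate lies under the gripper: far corners at (250,145) and (396,144), front edge at v≈286, and the end wall behind it at v≈118. I'll check this against the top-camera fit.

Run:
```python
from h import *
for n,p,z in [("pTL",(250,145),.045),("pTR",(396,143.5),.045),("frontmid",(323,286),.045),("wall L",(240,122),.042),("wall R",(420,120),.042),("pegTL",(228,98),.0)]:
    X=ray("wrist",p,z); print(n,X.round(4),((RF.T@(X[:2]-F))*1e3).round(1))
s=RF@[.0,0]
```

```text
pTL [0.4863 0.2652 0.045 ] [-50.9 146.4]
pTR [0.576 0.285 0.045] [ 40.8 151.8]
frontmid [0.5522 0.1757 0.045 ] [ 0.  47.6]
wall L [0.4775 0.2776 0.042 ] [-57.6 160.1]
wall R [0.5875 0.302  0.042 ] [ 54.9 166.7]
pegTL [0.4545 0.2903 0.    ] [-78.3 176.2]
```

jog_arm:
  commands:
    - [[0, 0, 0], [0, 0.5, 0], 0.2]
    - [[0, 0, 0], [0, 0.6, 0], 0.2]
    - [[0, 0, 0], [0, 0.6, 0], 0.2]
    - [[0, 0, 0], [0, 0.5, 0], 0.2]
    - [[0, 0, 0], [0, 0.4, 0], 0.2]
    - [[0, 0, 0], [0, 0.3, 0], 0.2]
    - [[0, 0, 0], [0, 0.2, 0], 0.2]
    - [[0, 0, 0], [0, 0, 0], 0.2]

```text
time: 2.87
position: [0.5422, 0.2258, 0.0698]
orientation: [0.55, -0.445, 0.445, -0.55]
ft_force: [-0.6, -0.4, -0.3]
grip_width: 0.4
```

```bash
python3 -c "
from h import *
s,M=st()"
```

```text
t 2.87 pos [0.5422 0.2258 0.0698] fix [-1.9 98.7] yaw z 0.2103 y [-6.e-04 -1.e-04 -1.e+00] f [-0.56 -0.37 -0.27] tq [0.02 0.01 0.  ] grip 0.4 j [ 0.26  0.45 -0.22  0.9   0.    1.62]
```

jog_arm:
  commands:
    - [[0, 0, 0], [0, 0.05, 0], 0.2]
    - [[0, 0, 0], [0, 0.05, 0], 0.2]
    - [[0, 0, 0], [0, 0.05, 0], 0.2]
    - [[0, 0, 0], [0, 0.05, 0], 0.2]
    - [[0, 0, 0], [0, 0.05, 0], 0.2]
    - [[0, 0, 0], [0, 0.05, 0], 0.2]
    - [[0, 0, 0], [0, 0, 0], 0.2]
    - [[0, 0, 0], [0, 0, 0], 0.2]

```text
time: 3.53
position: [0.5425, 0.2257, 0.0673]
orientation: [0.55, -0.445, 0.445, -0.55]
ft_force: [0.1, 0.1, -0.5]
grip_width: 0.4
```

```bash
python3 -c "
from h import *
s,M=st()"
```

```text
t 3.53 pos [0.5425 0.2257 0.0673] fix [-1.6 98.5] yaw z 0.21 y [-1.e-04  0.e+00 -1.e+00] f [ 0.05  0.12 -0.47] tq [-0.04 -0.03 -0.03] grip 0.4 j [ 0.26  0.46 -0.22  0.89  0.    1.62]
```

jog_arm:
  commands:
    - [[0, 0, 0], [0, 0.05, 0], 0.2]
    - [[0, 0, 0], [0, 0.05, 0], 0.2]
    - [[0, 0, 0], [0, 0.05, 0], 0.2]
    - [[0, 0, 0], [0, 0.05, 0], 0.2]
    - [[0, 0, 0], [0, 0, 0], 0.2]
    - [[0, 0, 0], [0, 0, 0], 0.2]
    - [[0, 0, 0], [0, 0, 0], 0.2]
    - [[0, 0, 0], [0, 0, 0], 0.2]

```text
time: 4.2
position: [0.5429, 0.2258, 0.0662]
orientation: [-0.549, 0.445, -0.445, 0.55]
ft_force: [-0.5, 0.5, 5.2]
grip_width: 0.399
```

```bash
python3 -c "
from h import *
s,M=st()"
```

```text
t 4.2 pos [0.5429 0.2258 0.0662] fix [-1.2 98.6] yaw z 0.21 y [ 1.3e-03  4.0e-04 -1.0e+00] f [-0.5   0.49  5.16] tq [-0.14  0.29 -0.04] grip 0.399 j [ 0.26  0.46 -0.22  0.89  0.    1.62]
```

jog_arm:
  commands:
    - [[0, 0.01, 0], [0.2, 0.02, 0], 0.2]
    - [[0, 0.01, 0], [0.4, 0, 0], 0.2]
    - [[0, 0.01, 0], [0.5, 0, 0.03], 0.2]
    - [[0, 0.01, 0], [0.5, 0, 0.03], 0.2]
    - [[0, 0.01, 0], [0.5, 0, 0.03], 0.2]
    - [[0, 0, 0], [0.5, 0, 0.03], 0.2]
    - [[0, 0, 0], [0.4, 0, 0.03], 0.2]
    - [[0, 0, 0], [0.2, 0, 0], 0.2]

```text
time: 4.87
position: [0.5508, 0.1946, 0.0663]
orientation: [-0.537, 0.458, -0.459, 0.539]
ft_force: [0.4, 1.4, 5.2]
grip_width: 0.404
```

```bash
python3 -c "
from h import *
s,M=st()
cv2.imwrite('pics/w2.png',optics.camera('wrist'))
st()"
```

```text
t 4.87 pos [0.5508 0.1946 0.0663] fix [ 1.6 66.5] yaw z 0.1598 y [ 0.0025  0.0012 -1.    ] f [0.41 1.44 5.17] tq [ 0.28  0.1  -0.02] grip 0.404 j [ 0.2   0.45 -0.23  0.88  0.    1.61]
t 4.92 pos [0.5509 0.1944 0.0663] fix [ 1.7 66.2] yaw z 0.1596 y [ 2.6e-03  9.0e-04 -1.0e+00] f [ 0.37 -0.39  4.55] tq [-0.    0.03 -0.  ] grip 0.397 j [ 0.2   0.45 -0.23  0.88  0.    1.61]
```

View pics/w2.png

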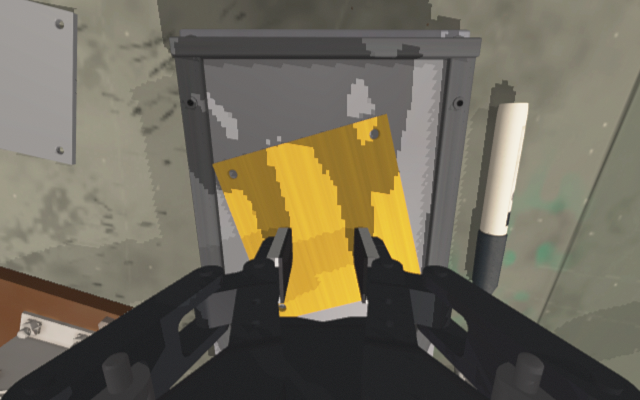

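The plate has turned about 0.3 rad: far corners are now at (213,163) and (387,115), so only the left (-x) finger carried the load. I'll measure it, then lift and steer it from a closed fingertip.

```bash
cat >> h.py <<'E'
def fx(X): return (RF.T@(np.asarray(X)[:2]-F))*1e3
def world(f): return F+RF@(np.asarray(f)/1e3)
def plate(pts,loc,name="wrist",z=.045,m=None):
    W=[fx(ray(name,p,z,m)) for p in pts]
    t,th,r=fit2(loc,W); print("plate fix mm",t.round(1),"yaw",round(th,3),"res",r.round(1).tolist()); return t,th
BL=(-46,50);BR=(46,50);FL=(-46,-50);FR=(46,-50)  # back=+y, left=-x
E
python3 - <<'E'
from h import *
plate([(213,163),(387,115)],[BL,BR])
plate([(213,163),(387,115),(280,317)],[BL,BR,FL])
m=optics.camera_model("wrist"); print("cam-TCP fix",fx(-m["R"].T@m["t"]))
for f in [(-46+1.5,0)]: pass
im=cv2.imread("pics/w2.png")[250:340,200:460]; cv2.imwrite("pics/w2c.png",cv2.resize(im,None,fx=3,fy=3))
E
```

```text
plate fix mm [ 1.4 74.8] yaw 0.265 res [[0.2, 0.0], [-0.2, -0.0]]
plate fix mm [ 3.3 76.2] yaw 0.292 res [[-0.8, 0.2], [-0.5, -2.3], [1.3, 2.1]]
cam-TCP fix [  0.22554935 133.01036707]
```

View pics/w2c.png

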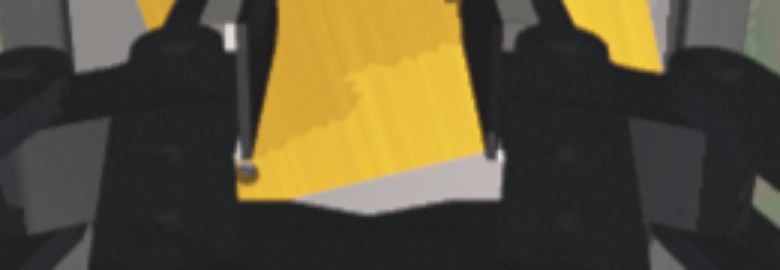

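jog_arm:
  commands:
    - [[0, 0, 0], [0, -0.8, 0], 0.2]
    - [[0, 0, 0], [0, -1.2, 0], 1]
    - [[0, 0, 0], [-0.3, 0, 0.5], 1]
    - [[0, 0, 0], [-0.4, 0, 0.8], 1]
    - [[0, 0, 0], [-0.4, 0, 0.7], 1]
    - [[0, 0, 0], [-0.4, 0, 0.6], 1]
    - [[0, 0, 0], [-0.2, 0, 0.2], 1]
    - [[0, 0, 0], [0, 0, 0], 1]

```text
time: 5.58
position: [0.575, 0.2165, 0.0843]
orientation: [0.539, -0.458, 0.458, -0.538]
ft_force: [-0.2, -0.9, -0.9]
grip_width: 0.0
```

```bash
python3 -c "
from h import *
s,M=st([*world((30,83)),.072])
cv2.imwrite('pics/w3.png',optics.camera('wrist'))
"
```

```text
t 5.58 pos [0.575  0.2165 0.0843] fix [29.  84.3] yaw z 0.1608 y [-6.e-04 -0.e+00 -1.e+00] f [-0.2  -0.86 -0.94] tq [0.01 0.02 0.02] grip 0.0 j [ 0.23  0.49 -0.12  0.96  0.    1.64]
tool-frame shift cm [0.13 1.23 0.1 ]
```

View pics/w3.png

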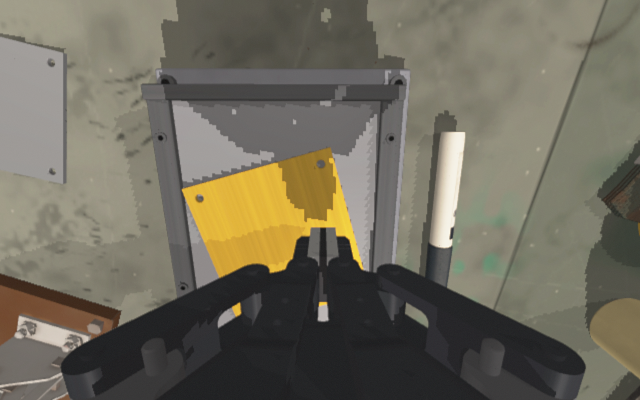

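```bash
python3 -c "
from h import *
plate([(183,188),(330,148)],[BL,BR])
for p in [(173,100),(378,101)]: print(fx(ray('wrist',p,.042)))
"
```

```text
plate fix mm [ 0.9 74.5] yaw 0.266 res [[0.6, 0.2], [-0.6, -0.2]]
[-56.58379795 160.82448639]
[ 58.27619128 160.57662025]
```

Wall corners at (173,100) and (378,101) map to (-56.6,160.8) and (58.3,160.6), so the fixture pose is good to under 1 mm. The plate is at (0,74) with yaw 0.266.

jog_arm:
  commands:
    - [[0, 0, 0], [0.1, 0.4, 0.1], 1]
    - [[0, 0, 0], [0, 0.5, 0], 1]
    - [[0, 0, 0], [0, 0.3, 0], 1]
    - [[0, 0, 0], [0, 0.1, 0], 1]
    - [[0, 0, 0], [0, 0.06, 0], 1]
    - [[0, 0, 0], [0, 0.06, 0], 1]
    - [[0, 0, 0], [0, 0.06, 0], 1]
    - [[0, 0, 0], [0, 0, 0], 1]

```text
time: 6.3
position: [0.5758, 0.2149, 0.0704]
orientation: [-0.538, 0.458, -0.458, 0.538]
ft_force: [-1.3, 0.4, -0.3]
grip_width: 0.003
```

```bash
python3 -c "
from h import *
s,M=st()"
```

```text
t 6.3 pos [0.5758 0.2149 0.0704] fix [29.5 82.5] yaw z 0.1599 y [ 2.e-04  1.e-04 -1.e+00] f [-1.3   0.37 -0.33] tq [-0.02  0.04  0.02] grip 0.003 j [ 0.23  0.5  -0.14  0.93  0.    1.64]
```

jog_arm:
  commands:
    - [[0, 0, 0], [0, 0.05, 0], 1]
    - [[0, 0, 0], [0, 0.05, 0], 1]
    - [[0, 0, 0], [0, 0.05, 0], 1]
    - [[0, 0, 0], [0, 0.05, 0], 1]
    - [[0, 0, 0], [0, 0.05, 0], 1]
    - [[0, 0, 0], [0, 0, 0], 1]
    - [[0, 0, 0], [0, 0, 0], 1]
    - [[0, 0, 0], [0, 0, 0], 1]

```text
time: 6.97
position: [0.5757, 0.2149, 0.0678]
orientation: [-0.538, 0.458, -0.458, 0.538]
ft_force: [-0.8, -0.3, 0.7]
grip_width: 0.0
```

```bash
python3 -c "
from h import *
s,M=st()"
```

```text
t 6.97 pos [0.5757 0.2149 0.0678] fix [29.5 82.6] yaw z 0.16 y [ 0.e+00  1.e-04 -1.e+00] f [-0.84 -0.27  0.72] tq [-0.03  0.02  0.01] grip 0.0 j [ 0.23  0.5  -0.14  0.93  0.    1.64]
```

jog_arm:
  commands:
    - [[0, 0, 0], [0, 0.1, 0], 1]
    - [[0, 0, 0], [0, 0.1, 0], 1]
    - [[0, 0, 0], [0, 0, 0], 1]
    - [[0, 0, 0], [0, 0, 0], 1]
    - [[0, 0, 0], [0.2, 0, 0], 1]
    - [[0, 0, 0], [0.3, 0, 0], 1]
    - [[0, 0, 0], [0.3, 0, 0], 1]
    - [[0, 0, 0], [0.2, 0, 0], 1]

```text
time: 7.63
position: [0.5784, 0.2055, 0.0671]
orientation: [-0.537, 0.458, -0.459, 0.539]
ft_force: [-0.3, 0.8, 4.3]
grip_width: 0.002
```

```bash
python3 -c "
from h import *
s,M=st()
cv2.imwrite('pics/w4.png',optics.camera('wrist'))
st()"
```

```text
t 7.63 pos [0.5784 0.2055 0.0671] fix [30.7 72.8] yaw z 0.1602 y [ 0.0027  0.0014 -1.    ] f [-0.26  0.81  4.34] tq [0.32 0.03 0.01] grip 0.002 j [ 0.21  0.5  -0.15  0.92  0.    1.62]
t 7.68 pos [0.5785 0.2051 0.0671] fix [30.6 72.5] yaw z 0.1599 y [ 0.0026  0.0011 -1.    ] f [0.85 0.38 4.45] tq [ 0.13 -0.01 -0.02] grip -0.005 j [ 0.21  0.5  -0.15  0.92  0.    1.62]
```

View pics/w4.png

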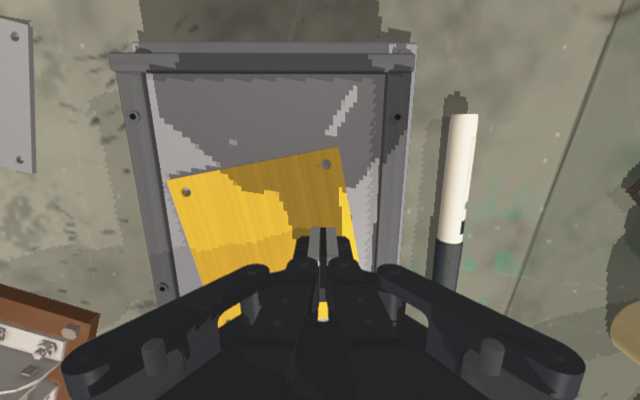

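```bash
python3 -c "
from h import *
plate([(168,181),(339,147)],[BL,BR])
for p in [(147,74),(386,72)]: print(fx(ray('wrist',p,.042)))
"
```

```text
plate fix mm [ 2.8 67.5] yaw 0.196 res [[0.1, 0.0], [-0.1, -0.0]]
[-56.19697411 160.36942723]
[ 60.60905751 161.53660562]
```

jog_arm:
  commands:
    - [[0, 0, 0], [0.2, 0, 0], 1]
    - [[0, 0, 0], [0.3, 0, 0], 1]
    - [[0, 0, 0], [0.4, 0, 0], 1]
    - [[0, 0, 0], [0.4, 0, 0], 1]
    - [[0, 0, 0], [0.4, 0, 0], 1]
    - [[0, 0, 0], [0.3, 0, 0], 1]
    - [[0, 0, 0], [0.2, 0, 0], 1]
    - [[0, 0, 0], [0, 0, 0], 1]

```text
time: 8.35
position: [0.582, 0.1833, 0.0671]
orientation: [-0.537, 0.458, -0.459, 0.539]
ft_force: [-0.4, -0.2, 4.7]
grip_width: 0.001
```

```bash
python3 -c "
from h import *
s,M=st()
cv2.imwrite('pics/w5.png',optics.camera('wrist'))
st()"
```

```text
t 8.35 pos [0.582  0.1833 0.0671] fix [30.7 50.3] yaw z 0.1597 y [ 2.7e-03  7.0e-04 -1.0e+00] f [-0.42 -0.19  4.67] tq [-0.06 -0.01 -0.03] grip 0.001 j [ 0.17  0.49 -0.16  0.92  0.    1.58]
t 8.4 pos [0.582  0.1833 0.0671] fix [30.7 50.4] yaw z 0.1597 y [ 2.8e-03  5.0e-04 -1.0e+00] f [ 0.18 -0.59  5.54] tq [-0.11  0.01  0.01] grip -0.002 j [ 0.17  0.49 -0.16  0.92  0.    1.58]
```

View pics/w5.png

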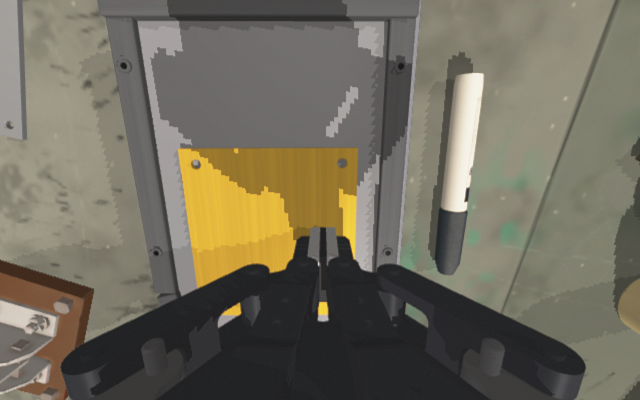

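```bash
python3 -c "
from h import *
plate([(179,149),(357,149)],[BL,BR])
for p in [(135,22),(386,22)]: print(fx(ray('wrist',p,.042)))
for p in [(165,200),(381,150)]: print(fx(ray('wrist',p,.042)))
"
```

```text
plate fix mm [ 1.8 52.3] yaw 0.001 res [[0.4, 0.0], [-0.4, -0.0]]
[-57.99777212 160.73467931]
[ 59.28568455 161.03155454]
[-56.88855844  74.10597279]
[ 60.35533265 101.5374766 ]
```

The plate is straight now: far edge level from (179,149) to (357,149), yaw 0.00, centre about (0.5,52). Next I lift, re-place the tip about 30 mm ahead of the plate centre on the centre line, and tow from there, which is self-aligning.

jog_arm:
  commands:
    - [[0, 0, 0], [0, -0.5, 0], 1]
    - [[0, 0, 0], [0.3, -0.5, -0.4], 1]
    - [[0, 0, 0], [0.8, 0, -0.8], 1]
    - [[0, 0, 0], [0.8, 0, -0.8], 1]
    - [[0, 0, 0], [0.7, 0, -0.7], 1]
    - [[0, 0, 0], [0.3, 0.3, -0.3], 1]
    - [[0, 0, 0], [0, 0.4, 0], 1]
    - [[0, 0, 0], [0, 0.2, 0], 1]

```text
time: 9.07
position: [0.5559, 0.1495, 0.067]
orientation: [-0.538, 0.459, -0.459, 0.538]
ft_force: [-2.6, -0.5, 17.7]
grip_width: -0.002
```

jog_arm:
  commands:
    - [[0, 0, 0], [0, 0.1, 0], 1]
    - [[0, 0, 0], [0, 0, 0], 1]
    - [[0, 0, 0], [0, 0, 0], 1]
    - [[0, 0, 0], [0, 0, 0], 1]
    - [[0, 0, 0], [0, 0, 0], 1]
    - [[0, 0, 0], [0, 0, 0], 1]
    - [[0, 0, 0], [0, 0, 0], 1]
    - [[0, 0, 0], [0, 0, 0], 1]

```text
time: 9.73
position: [0.5571, 0.15, 0.0671]
orientation: [-0.538, 0.458, -0.459, 0.539]
ft_force: [-2.0, -1.5, 8.2]
grip_width: 0.006
```

```bash
python3 -c "
from h import *
s,M=st()"
```

```text
t 9.73 pos [0.5571 0.15   0.0671] fix [ 0.9 21.5] yaw z 0.1601 y [ 2.7e-03 -2.0e-04 -1.0e+00] f [-1.96 -1.53  8.22] tq [-0.25  0.27  0.  ] grip 0.006 j [ 0.12  0.44 -0.25  0.88 -0.    1.53]
```

jog_arm:
  commands:
    - [[0, 0, 0], [0.3, -0.03, 0], 1]
    - [[0, 0, 0], [0.6, -0.02, 0], 1]
    - [[0, 0, 0], [0.7, 0, 0], 1]
    - [[0, 0, 0], [0.7, 0, 0], 1]
    - [[0, 0, 0], [0.7, 0, 0], 1]
    - [[0, 0, 0], [0.6, 0, 0], 1]
    - [[0, 0, 0], [0.4, 0, 0], 1]
    - [[0, 0, 0], [0.2, 0, 0], 1]

```text
time: 10.4
position: [0.5633, 0.1084, 0.0671]
orientation: [-0.538, 0.458, -0.459, 0.539]
ft_force: [-1.5, 1.8, 7.1]
grip_width: 0.001
```

```bash
python3 -c "
from h import *
s,M=st()
cv2.imwrite('pics/w6.png',optics.camera('wrist'))
st()"
```

```text
t 10.4 pos [0.5633 0.1084 0.0671] fix [  0.3 -20.6] yaw z 0.1599 y [ 0.0014  0.0011 -1.    ] f [-1.45  1.79  7.11] tq [0.38 0.34 0.02] grip 0.001 j [ 0.05  0.43 -0.26  0.88  0.    1.46]
t 10.45 pos [0.5634 0.1082 0.0671] fix [  0.4 -20.8] yaw z 0.1597 y [ 1.5e-03  7.0e-04 -1.0e+00] f [-1.48 -0.18  7.05] tq [ 0.02  0.31 -0.04] grip 0.001 j [ 0.05  0.43 -0.26  0.88  0.    1.46]
```

View pics/w6.png

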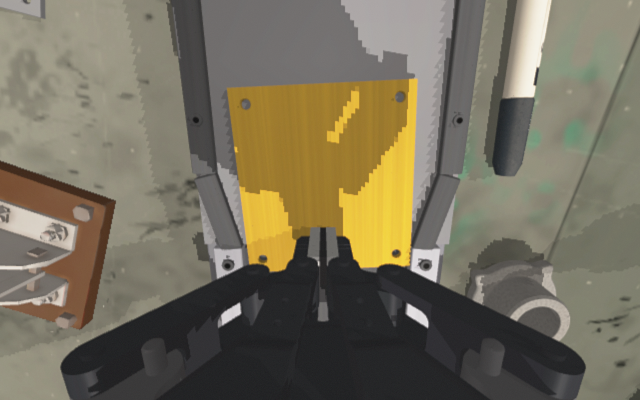

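```bash
python3 -c "
from h import *
plate([(227,88),(416,79)],[BL,BR])
for p in [(202,100),(448,100)]: print('rail',fx(ray('wrist',p,.042)))
for p in [(228,265),(425,265)]: print('screw',fx(ray('wrist',p,.047)))
for p in [(246,248),(405,248)]: print('cheek corner',fx(ray('wrist',p,.047)))
"
python3 -c "
import cv2
im=cv2.imread('pics/w6.png')[160:300,180:460]; cv2.imwrite('pics/w6c.png',cv2.resize(im,None,fx=2.8,fy=2.8))"
```

```text
plate fix mm [ 0.9 12.6] yaw 0.046 res [[0.3, 0.0], [-0.3, -0.0]]
rail [-61.05371052  55.05772116]
rail [62.16825214 55.26609886]
screw [-54.30851562 -34.10647138]
screw [ 57.69903225 -34.05001368]
cheek corner [-43.33328691 -23.53060267]
cheek corner [ 45.46414066 -23.47330763]
```

View pics/w6c.png

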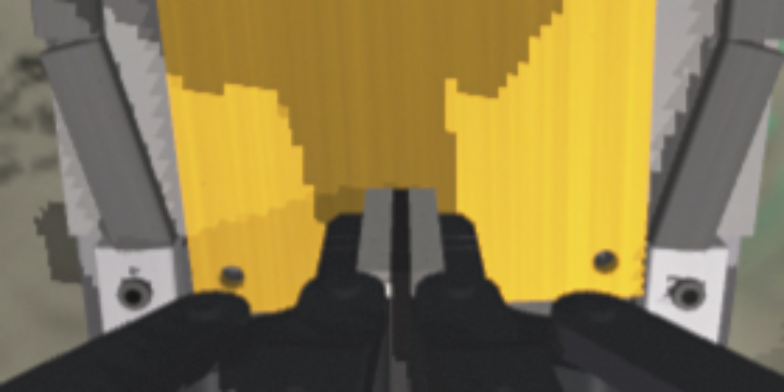

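jog_arm:
  commands:
    - [[0, 0.02, 0], [0.3, 0, -0.05], 1]
    - [[0, 0.02, 0], [0.4, 0, -0.05], 1]
    - [[0, 0, 0], [0.5, 0, 0], 1]
    - [[0, 0, 0], [0.5, 0, 0], 1]
    - [[0, 0, 0], [0.5, 0, 0], 1]
    - [[0, 0, 0], [0.4, 0, 0], 1]
    - [[0, 0, 0], [0.2, 0, 0], 1]
    - [[0, 0, 0], [0, 0, 0], 1]

```text
time: 11.12
position: [0.5663, 0.0801, 0.0669]
orientation: [-0.528, 0.469, -0.47, 0.529]
ft_force: [1.1, -0.2, 6.2]
grip_width: -0.001
```

```bash
python3 -c "
from h import *
s,M=st()
cv2.imwrite('pics/w7.png',optics.camera('wrist'))
st()"
```

```text
t 11.12 pos [0.5663 0.0801 0.0669] fix [ -1.2 -49. ] yaw z 0.1196 y [ 2.1e-03  1.0e-04 -1.0e+00] f [ 1.09 -0.21  6.24] tq [-0.06 -0.01  0.01] grip -0.001 j [ 0.    0.43 -0.27  0.87  0.    1.45]
t 11.17 pos [0.5663 0.0802 0.0669] fix [ -1.2 -49. ] yaw z 0.1196 y [ 2.1e-03 -1.0e-04 -1.0e+00] f [ 0.5  -1.2   4.99] tq [-0.14  0.06  0.03] grip 0.001 j [ 0.    0.43 -0.27  0.87 -0.    1.45]
```

View pics/w7.png

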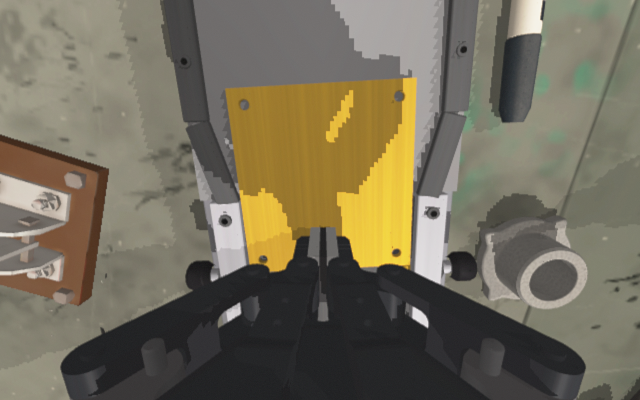

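```bash
python3 -c "
from h import *
plate([(226,89),(416,78)],[BL,BR])
print('mouth',[fx(ray('wrist',p,.047)) for p in [(237,202),(421,195)]])
"
```

```text
plate fix mm [  0.9 -15.7] yaw 0.016 res [[0.1, 0.0], [-0.1, -0.0]]
mouth [array([-46.66848478, -23.00188084]), array([ 50.96954031, -22.96420993])]
```

jog_arm:
  commands:
    - [[0, 0, 0], [0.3, 0.02, 0.04], 1]
    - [[0, 0, 0], [0.6, 0, 0.05], 1]
    - [[0, 0, 0], [0.8, 0, 0.05], 1]
    - [[0, 0, 0], [0.9, 0, 0.05], 1]
    - [[0, 0, 0], [0.9, 0, 0.05], 1]
    - [[0, 0, 0], [0.8, 0, 0.04], 1]
    - [[0, 0, 0], [0.5, 0, 0.02], 1]
    - [[0, 0, 0], [0.2, 0, 0], 1]

```text
time: 11.83
position: [0.5754, 0.0307, 0.0668]
orientation: [-0.528, 0.469, -0.47, 0.53]
ft_force: [-0.8, 2.1, 6.5]
grip_width: 0.002
```

```bash
python3 -c "
from h import *
s,M=st()
cv2.imwrite('pics/w8.png',optics.camera('wrist'))
st()"
```

```text
t 11.83 pos [0.5754 0.0307 0.0668] fix [  0.  -99.3] yaw z 0.1194 y [ 2.4e-03  5.0e-04 -1.0e+00] f [-0.77  2.06  6.47] tq [ 0.33  0.04 -0.05] grip 0.002 j [-0.09  0.44 -0.26  0.88  0.    1.37]
t 11.88 pos [0.5754 0.0305 0.0668] fix [ -0.  -99.5] yaw z 0.1193 y [ 2.4e-03  1.0e-04 -1.0e+00] f [ 0.13 -0.91  5.45] tq [-0.1   0.02 -0.07] grip -0.003 j [-0.09  0.44 -0.26  0.88  0.    1.36]
```

View pics/w8.png

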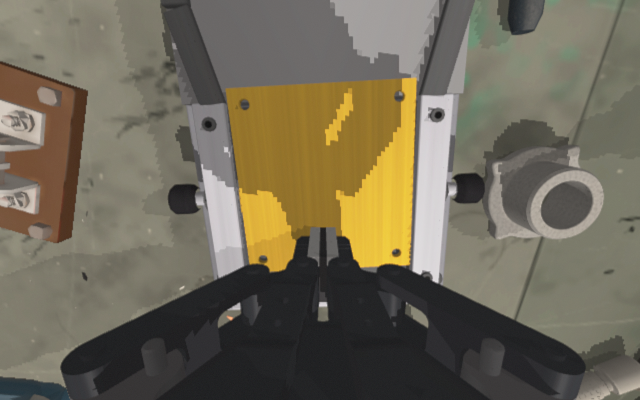

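jog_arm:
  commands:
    - [[0, 0, 0], [0.2, 0, 0.01], 1]
    - [[0, 0, 0], [0.2, 0, 0.01], 1]
    - [[0, 0, 0], [0.2, 0, 0.01], 1]
    - [[0, 0, 0], [0.15, 0, 0.01], 1]
    - [[0, 0, 0], [0.1, 0, 0], 1]
    - [[0, 0, 0], [0, 0, 0], 1]
    - [[0, 0, 0], [0, 0, 0], 1]
    - [[0, 0, 0], [0, 0, 0], 1]

```text
time: 12.55
position: [0.5766, 0.0228, 0.0667]
orientation: [-0.529, 0.469, -0.47, 0.53]
ft_force: [-0.5, 0.7, 4.9]
grip_width: -0.001
```

```bash
python3 -c "
from h import *
s,M=st()
cv2.imwrite('pics/w9.png',optics.camera('wrist'))
st()
im=cv2.imread('pics/w9.png'); cv2.imwrite('pics/w9c.png',cv2.resize(im[60:160,180:460],None,fx=2.8,fy=2.8))"
```

```text
t 12.55 pos [0.5766 0.0228 0.0667] fix [  -0.  -107.3] yaw z 0.1201 y [ 2.2e-03  1.0e-04 -1.0e+00] f [-0.54  0.68  4.87] tq [ 0.07  0.02 -0.03] grip -0.001 j [-0.1   0.44 -0.25  0.88  0.    1.35]
t 12.6 pos [0.5767 0.0228 0.0668] fix [  -0.  -107.3] yaw z 0.1201 y [ 2.3e-03  1.0e-04 -1.0e+00] f [ 0.17 -0.34  6.  ] tq [ 0.04  0.04 -0.  ] grip 0.003 j [-0.1   0.44 -0.25  0.88  0.    1.35]
```

View pics/w9.png

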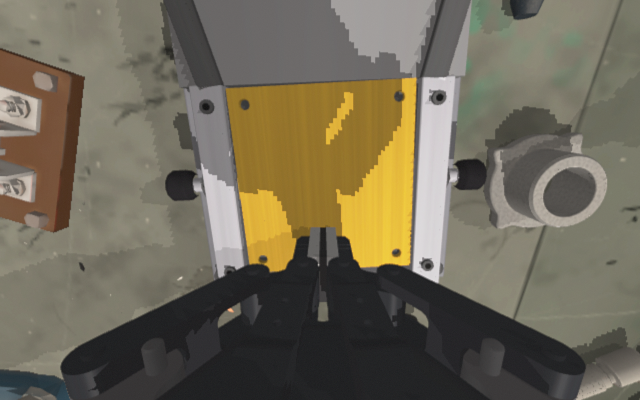

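View pics/w9c.png

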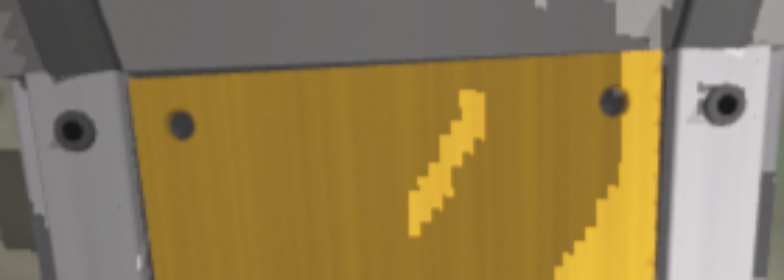

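A thin dark gap at the mouth (crop (130,72) to (660,50)) shows the plate's rear edge is just past the table edge. I'll creep on to the stop.

jog_arm:
  commands:
    - [[0, 0, 0], [0.05, 0, 0], 1]
    - [[0, 0, 0], [0.05, 0, 0], 1]
    - [[0, 0, 0], [0.05, 0, 0], 1]
    - [[0, 0, 0], [0.05, 0, 0], 1]
    - [[0, 0, 0], [0.05, 0, 0], 1]
    - [[0, 0, 0], [0.05, 0, 0], 1]
    - [[0, 0, 0], [0, 0, 0], 1]
    - [[0, 0, 0], [0, 0, 0], 1]

```text
time: 13.27
position: [0.5769, 0.0203, 0.0667]
orientation: [-0.528, 0.469, -0.469, 0.53]
ft_force: [-1.4, 2.5, 5.4]
grip_width: -0.003
```

```bash
python3 -c "
from h import *
s,M=st()
cv2.imwrite('pics/w10.png',optics.camera('wrist'))
st()
im=cv2.imread('pics/w10.png'); cv2.imwrite('pics/w10c.png',cv2.resize(im[60:160,180:460],None,fx=2.8,fy=2.8))"
```

```text
t 13.27 pos [0.5769 0.0203 0.0667] fix [  -0.2 -109.7] yaw z 0.1205 y [ 0.002   0.0011 -1.    ] f [-1.4   2.5   5.36] tq [ 0.42  0.06 -0.01] grip -0.003 j [-0.1   0.44 -0.25  0.88  0.    1.35]
t 13.32 pos [0.5769 0.0203 0.0667] fix [  -0.2 -109.7] yaw z 0.1205 y [ 0.002   0.0011 -1.    ] f [-0.37  1.48  6.08] tq [0.39 0.12 0.01] grip -0.0 j [-0.1   0.44 -0.25  0.88  0.    1.35]
```

View pics/w10c.png

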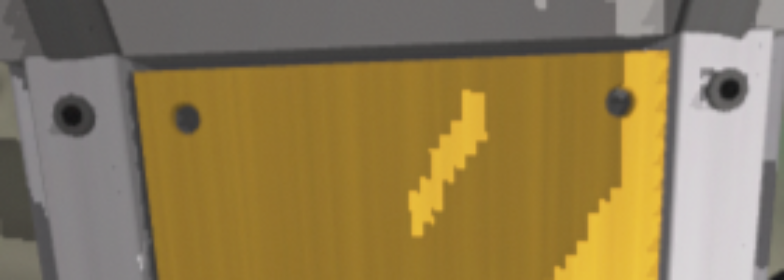

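Now the gap is uniform at about 2.7 mm (crop rows 55–70 left, 35–51 right) and Fy stays at +1.5 to 2.5 N, so the plate is square against the stop. I'll back off about 0.6 mm so it can't bind or sit on the tolerance edge, then move the tip to the plate centre.

jog_arm:
  commands:
    - [[0, 0, 0], [-0.05, 0, 0], 1]
    - [[0, 0, 0], [-0.05, 0, 0], 1]
    - [[0, 0, 0], [0, 0, 0], 1]
    - [[0, 0, 0], [0, -0.4, 0], 1]
    - [[0, 0, 0], [0, -0.5, 0], 1]
    - [[0, 0, 0], [-0.8, -0.1, 0], 1]
    - [[0, 0, 0], [-1.2, 0, 0], 1]
    - [[0, 0, 0], [-1.1, 0, 0], 1]

```text
time: 13.98
position: [0.5717, 0.0527, 0.076]
orientation: [-0.529, 0.469, -0.469, 0.529]
ft_force: [-0.1, 0.5, 0.1]
grip_width: 0.002
```

```bash
python3 -c "
from h import *
s,M=st()
cv2.imwrite('pics/w11.png',optics.camera('wrist'))
s,M=st([*world((.8,-76)),.0685])
cv2.imwrite('pics/t11.png',cv2.resize(optics.camera('top')[145:255,195:355],None,fx=5,fy=5,interpolation=cv2.INTER_CUBIC))"
```

```text
t 13.98 pos [0.5717 0.0527 0.076 ] fix [ -0.2 -76.9] yaw z 0.1197 y [-3.e-04  5.e-04 -1.e+00] f [-0.07  0.46  0.15] tq [-0.   -0.03 -0.05] grip 0.002 j [-0.05  0.42 -0.25  0.9   0.    1.4 ]
t 14.03 pos [0.571  0.0548 0.0758] fix [ -0.5 -74.8] yaw z 0.1219 y [-0.001   0.0017 -1.    ] f [-0.11  1.26 -0.03] tq [0.06 0.01 0.07] grip -0.001 j [-0.05  0.42 -0.25  0.9   0.    1.4 ]
tool-frame shift cm [0.12 0.73 0.13]
```

View pics/w11.png

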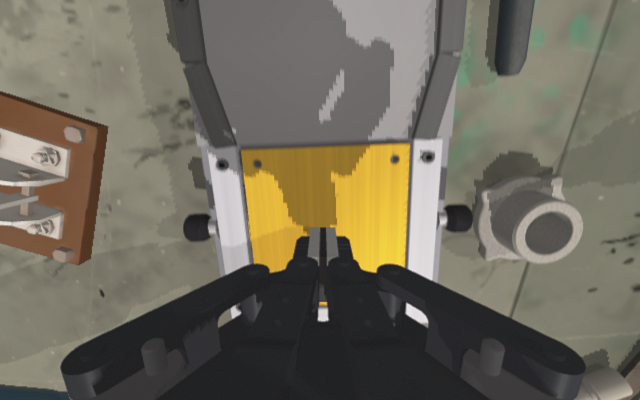

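View pics/t11.png

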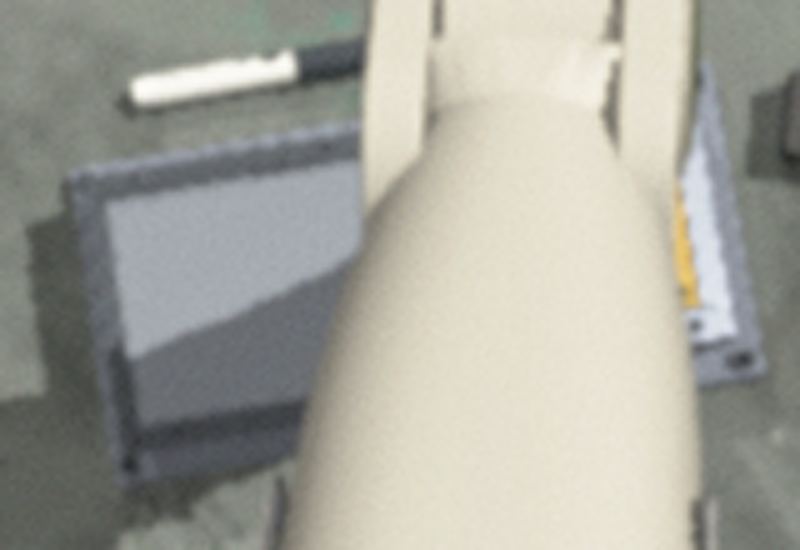

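```bash
python3 -c "
from h import *
im=cv2.imread('pics/w11.png'); cv2.imwrite('pics/w11c.png',cv2.resize(im[130:230,220:440],None,fx=3.6,fy=3.6,interpolation=cv2.INTER_CUBIC))
"
```

```text
(no output)
```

View pics/w11c.png

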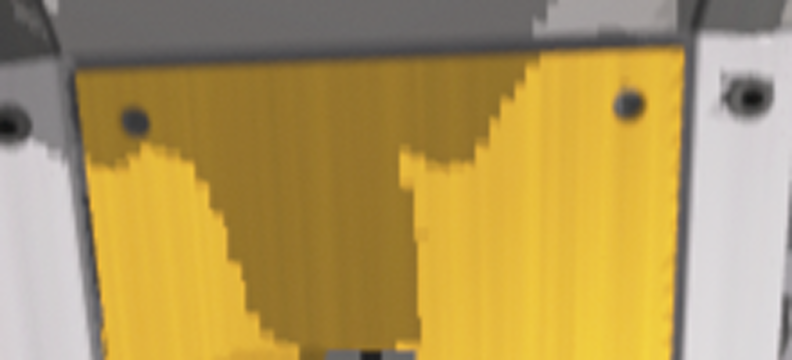

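The plate sits evenly in the pocket, with about 1.4 mm gap at the mouth and narrow, even side gaps. I'll centre the tip and press down.

jog_arm:
  commands:
    - [[0, 0, 0], [0.12, 0.2, 0.12], 1]
    - [[0, 0, 0], [0, 0.3, 0], 1]
    - [[0, 0, 0], [0, 0.3, 0], 1]
    - [[0, 0, 0], [0, 0.1, 0], 1]
    - [[0, 0, 0], [0, 0.1, 0], 1]
    - [[0, 0, 0], [0, 0.1, 0], 1]
    - [[0, 0, 0], [0, 0, 0], 1]
    - [[0, 0, 0], [0, 0, 0], 1]

```text
time: 14.75
position: [0.5738, 0.0503, 0.0661]
orientation: [-0.529, 0.469, -0.47, 0.529]
ft_force: [-1.5, 0.5, 8.5]
grip_width: -0.0
```

```bash
python3 -c "
from h import *
s,M=st()"
```

```text
t 14.75 pos [0.5738 0.0503 0.0661] fix [  1.5 -79.6] yaw z 0.1194 y [ 1.2e-03  3.0e-04 -1.0e+00] f [-1.51  0.48  8.46] tq [ 0.14  0.39 -0.01] grip -0.0 j [-0.05  0.44 -0.26  0.88  0.    1.4 ]
```

jog_arm:
  commands:
    - [[0, 0, 0], [0, 0.2, 0], 1]
    - [[0, 0, 0], [0, 0.2, 0], 1]
    - [[0, 0, 0], [0, 0.2, 0], 1]
    - [[0, 0, 0], [0, 0.2, 0], 1]
    - [[0, 0, 0], [0, 0.2, 0], 1]
    - [[0, 0, 0], [0, 0.1, 0], 1]
    - [[0, 0, 0], [0, 0, 0], 1]
    - [[0, 0, 0], [0, 0, 0], 1]

```text
time: 15.42
position: [0.5742, 0.0504, 0.0556]
orientation: [-0.528, 0.469, -0.47, 0.53]
ft_force: [-2.8, 1.0, 10.0]
grip_width: 0.001
```

```bash
python3 -c "
from h import *
s,M=st()"
```

```text
t 15.42 pos [0.5742 0.0504 0.0556] fix [  1.9 -79.6] yaw z 0.1195 y [ 2.2e-03  4.0e-04 -1.0e+00] f [-2.84  0.97  9.99] tq [ 0.23  0.48 -0.05] grip 0.001 j [-0.05  0.45 -0.27  0.85  0.    1.4 ]
```

jog_arm:
  commands:
    - [[0, 0, 0], [0, 0.05, 0], 1]
    - [[0, 0, 0], [0, 0.05, 0], 1]
    - [[0, 0, 0], [0, 0.05, 0], 1]
    - [[0, 0, 0], [0, 0.05, 0], 1]
    - [[0, 0, 0], [0, 0, 0], 1]
    - [[0, 0, 0], [0, 0, 0], 1]
    - [[0, 0, 0], [0, 0, 0], 1]
    - [[0, 0, 0], [0, 0, 0], 1]

```text
time: 16.08
position: [0.5742, 0.0504, 0.0537]
orientation: [-0.528, 0.469, -0.47, 0.53]
ft_force: [-3.5, 1.1, 10.5]
grip_width: 0.0
```

```bash
python3 -c "
from h import *
s,M=st()
cv2.imwrite('pics/w12.png',cv2.resize(optics.camera('wrist')[100:330,180:460],None,fx=2.6,fy=2.6,interpolation=cv2.INTER_CUBIC))
st()"
```

```text
t 16.08 pos [0.5742 0.0504 0.0537] fix [  1.9 -79.6] yaw z 0.1195 y [ 2.3e-03  4.0e-04 -1.0e+00] f [-3.47  1.15 10.47] tq [ 0.2   0.51 -0.03] grip 0.0 j [-0.05  0.45 -0.27  0.85  0.    1.4 ]
t 16.13 pos [0.5742 0.0504 0.0537] fix [  1.9 -79.6] yaw z 0.1195 y [ 2.3e-03  4.0e-04 -1.0e+00] f [-2.13  0.85 10.7 ] tq [ 0.17  0.51 -0.01] grip -0.001 j [-0.05  0.45 -0.27  0.85  0.    1.4 ]
```

View pics/w12.png

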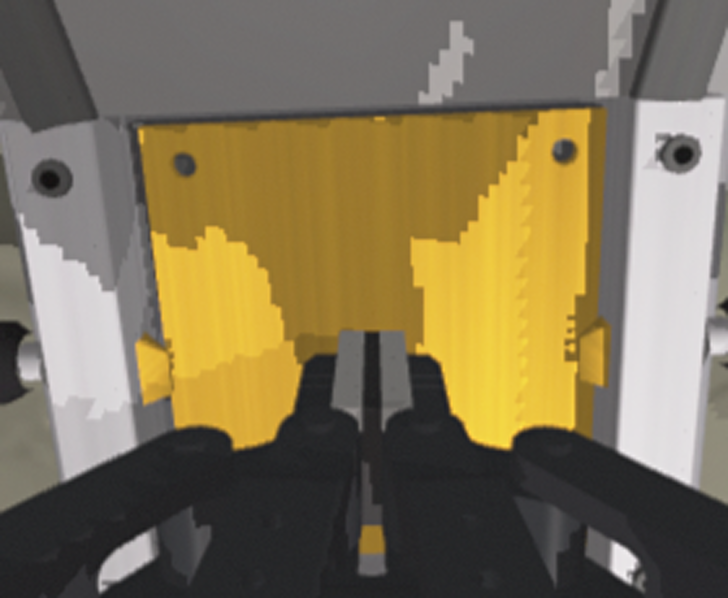

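Both catch noses, at (155,370) and (590,355), now stand over the plate's edges, with about 12.5 mm of travel. I'll release and raise clear.

jog_arm:
  commands:
    - [[0, 0, 0], [0, -0.2, 0], 1]
    - [[0, 0, 0], [0, -0.3, 0], 1]
    - [[0, 0, 0], [0, -0.5, 0], 1]
    - [[0, 0, 0], [0, -1.0, 0], 1]
    - [[0, 0, 0], [0, -1.5, 0], 1]
    - [[0, 0, 0], [0, -1.5, 0], 1]
    - [[0, 0, 0], [0, -1.0, 0], 1]
    - [[0, 0, 0], [-0.5, -0.5, 0], 1]

```text
time: 16.8
position: [0.5738, 0.0549, 0.119]
orientation: [-0.528, 0.469, -0.47, 0.529]
ft_force: [-0.6, -0.1, 0.7]
grip_width: 0.0
```

jog_arm:
  commands:
    - [[0, 0, 0], [-1, -1, 0], 1]
    - [[0, 0, 0], [-2, -1, 0], 1]
    - [[0, 0, 0], [-2, -1, 0], 1]
    - [[0, 0, 0], [-2, -1, 0], 1]
    - [[0, 0, 0], [-2, 0, 0], 1]
    - [[0, 0, 0], [-1, 0, 0], 1]
    - [[0, 0, 0], [0, 0, 0], 1]
    - [[0, 0, 0], [0, 0, 0], 1]

```text
time: 17.47
position: [0.5601, 0.1553, 0.1565]
orientation: [0.53, -0.469, 0.469, -0.529]
ft_force: [-0.4, -0.2, 0.1]
grip_width: 0.003
```

```bash
python3 -c "
from h import *
s,M=st()
cv2.imwrite('pics/w13.png',optics.camera('wrist'))
cv2.imwrite('pics/s13.png',cv2.resize(optics.camera('scene')[155:255,220:380],None,fx=5,fy=5,interpolation=cv2.INTER_CUBIC))
cv2.imwrite('pics/t13.png',cv2.resize(optics.camera('top')[145:255,195:355],None,fx=5,fy=5,interpolation=cv2.INTER_CUBIC))
"
```

```text
t 17.47 pos [0.5601 0.1553 0.1565] fix [ 4.6 26.2] yaw z 0.1216 y [-1.2e-03 -5.0e-04 -1.0e+00] f [-0.45 -0.22  0.07] tq [-0.08  0.01 -0.02] grip 0.003 j [ 0.13  0.37 -0.11  1.09 -0.    1.58]
```

View pics/w13.png

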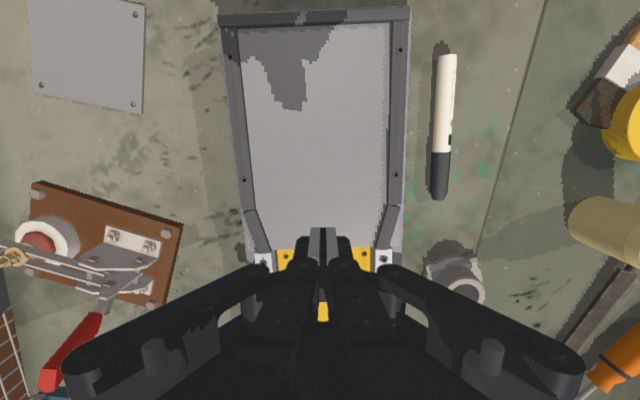

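View pics/s13.png

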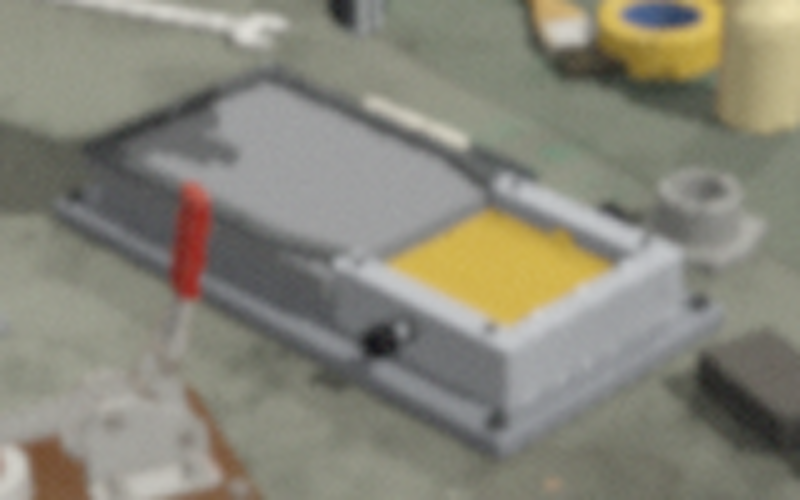

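View pics/t13.png

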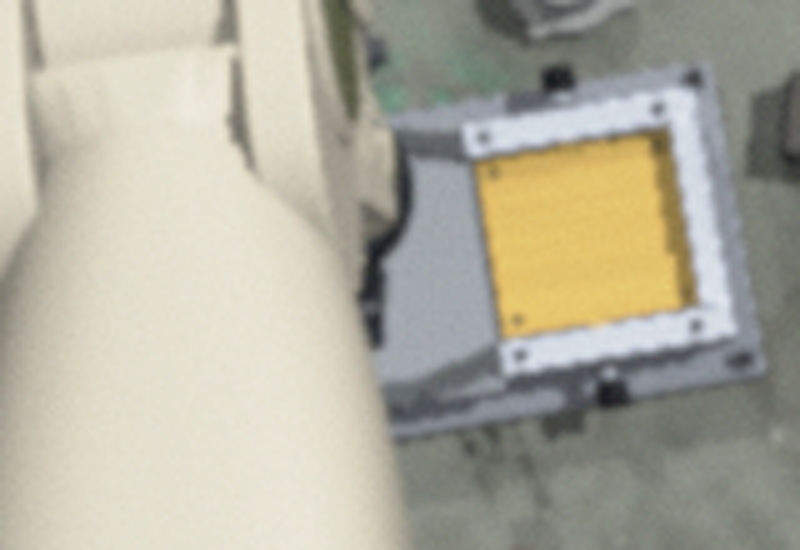

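The plate looks sunk and held, but the catches are hard to see yellow on yellow. I'll take one closer wrist look.

jog_arm:
  commands:
    - [[0, 0, 0], [1, 0, 0], 1]
    - [[0, 0, 0], [2, 0, 0], 1]
    - [[0, 0, 0], [2.5, 0, 0], 1]
    - [[0, 0, 0], [2.5, 0.5, 0], 1]
    - [[0, 0, 0], [2.5, 0.5, 0], 1]
    - [[0, 0, 0], [2.5, 0.5, 0], 1]
    - [[0, 0, 0], [1.5, 0.5, 0], 1]
    - [[0, 0, 0], [0, 0, 0], 1]

```text
time: 18.28
position: [0.5779, 0.0063, 0.136]
orientation: [0.528, -0.471, 0.47, -0.527]
ft_force: [-1.0, 0.5, -0.0]
grip_width: -0.001
```

```bash
python3 -c "
from h import *
s,M=st()
cv2.imwrite('pics/w14.png',cv2.resize(optics.camera('wrist')[100:330,180:460],None,fx=2.6,fy=2.6,interpolation=cv2.INTER_CUBIC))
cv2.imwrite('pics/t14.png',optics.camera('top'))
"
```

```text
t 18.28 pos [0.5779 0.0063 0.136 ] fix [  -1.4 -123.7] yaw z 0.1145 y [-0.0013 -0.001  -1.    ] f [-0.95  0.47 -0.01] tq [-0.03 -0.02 -0.02] grip -0.001 j [-0.13  0.38 -0.15  1.04 -0.    1.33]
```

View pics/w14.png

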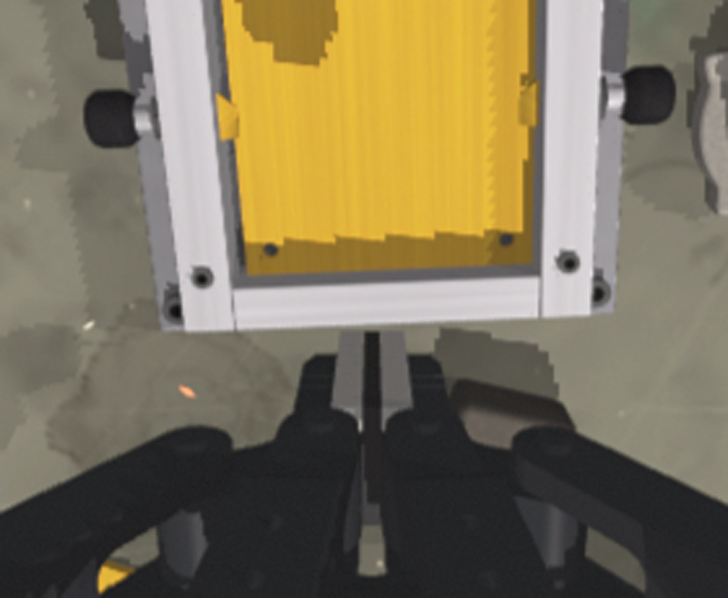

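```bash
python3 -c "
from h import *
P=[(245/2.6+180,272/2.6+100),(533/2.6+180,265/2.6+100)]
for z in (.034,.037,.0447): print(z,np.linalg.norm(ray('wrist',P[0],z)-ray('wrist',P[1],z)), [fx(ray('wrist',p,z)).round(1) for p in P])
"
```

```text
0.034 0.09372292853956196 [array([ -43.2, -122.3]), array([  50.6, -123.8])]
0.037 0.09246758189707127 [array([ -42.6, -121.4]), array([  49.9, -122.8])]
0.0447 0.08924552551467853 [array([ -41.1, -119. ]), array([  48.2, -120.4])]
```

View pics/t14.png

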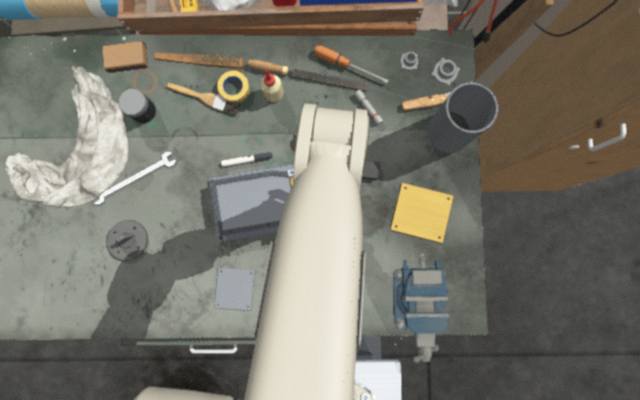

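Run:
```python
from h import *
im=cv2.imread("pics/w14.png"); cv2.imwrite("pics/w14c.png",cv2.resize(im[220:340,210:570],None,fx=2.2,fy=2.2))
# projection (in crop px) of stop line top, and plate edge for several gaps
c=lambda X:((proj("wrist",X)-[180,100])*2.6).round(1)
for n,f,z in [("stop top",(0,-126.5),.047)]+[(f"plate gap{g}",(0,-126.5+g),.034) for g in (0,.5,1,1.5,2,3)]: print(n,c([*world(f),z]))
```

```text
stop top [378.2 292. ]
plate gap0 [377.9 279.1]
plate gap0.5 [377.8 277.7]
plate gap1 [377.7 276.2]
plate gap1.5 [377.7 274.7]
plate gap2 [377.6 273.3]
plate gap3 [377.5 270.3]
```

View pics/w14c.png

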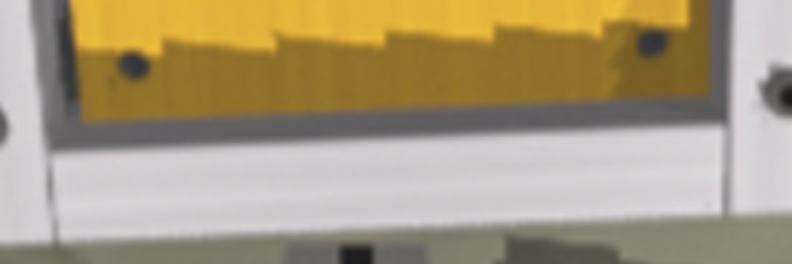

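Run:
```python
from h import *
im=optics.camera("wrist"); cv2.imwrite("pics/w15.png",im); st()
cv2.imwrite("pics/w15a.png",cv2.resize(im[75:100,240:420] if 0 else im[70:130,240:420],None,fx=4.4,fy=4.4,interpolation=cv2.INTER_CUBIC))
cv2.imwrite("pics/w15b.png",cv2.resize(im[50:110,240:420],None,fx=4.4,fy=4.4,interpolation=cv2.INTER_CUBIC))
for n,f,z in [("mouth tbl",(0,-23.5),.042),("stop top",(0,-126.5),.047)]+[(f"plate back y{g}",(0,g),.034) for g in (-23.5,-24.5,-25.5,-26.5)]+[(f"plate front y{g}",(0,g),.034) for g in (-126.5,-125.5,-124.5,-123.5)]: print(n,proj("wrist",[*world(f),z]).round(2))
```

```text
t 18.43 pos [0.5779 0.0101 0.1371] fix [  -0.8 -120. ] yaw z 0.1185 y [-4.e-04  3.e-04 -1.e+00] f [-0.07  0.13 -0.14] tq [0.01 0.01 0.02] grip -0.001 j [-0.12  0.38 -0.15  1.04  0.    1.33]
mouth tbl [319.79  76.57]
stop top [325.14 213.21]
plate back y-23.5 [319.89  78.14]
plate back y-24.5 [319.95  79.57]
plate back y-25.5 [320.    80.99]
plate back y-26.5 [320.06  82.41]
plate front y-126.5 [325.01 208.2 ]
plate front y-125.5 [324.96 207.09]
plate front y-124.5 [324.92 205.96]
plate front y-123.5 [324.88 204.84]
```

View pics/w15.png

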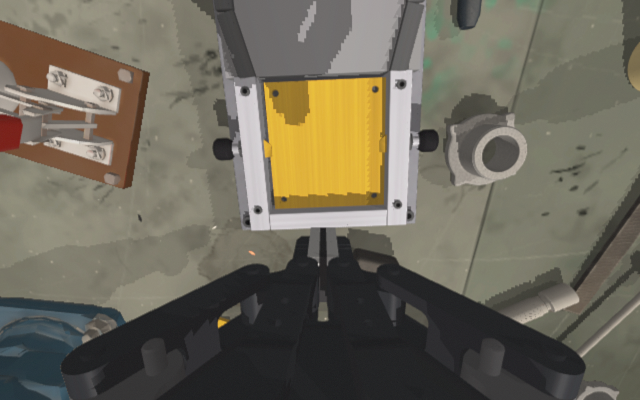

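Run:
```python
import cv2,numpy as np
im=cv2.imread("pics/w15.png").astype(int)
for c in (345,352,360):
    p=im[:,c-2:c+3].mean(1)
    print(c,"back",[(v,*p[v].round().astype(int)) for v in range(70,86)])
    print(c,"front",[(v,*p[v].round().astype(int)) for v in range(202,218)])
```

```text
345 back [(70, np.int64(161), np.int64(162), np.int64(166)), (71, np.int64(161), np.int64(162), np.int64(166)), (72, np.int64(152), np.int64(154), np.int64(157)), (73, np.int64(124), np.int64(126), np.int64(129)), (74, np.int64(110), np.int64(111), np.int64(113)), (75, np.int64(80), np.int64(81), np.int64(83)), (76, np.int64(61), np.int64(60), np.int64(60)), (77, np.int64(62), np.int64(60), np.int64(62)), (78, np.int64(63), np.int64(92), np.int64(110)), (79, np.int64(61), np.int64(163), np.int64(210)), (80, np.int64(61), np.int64(181), np.int64(227)), (81, np.int64(60), np.int64(182), np.int64(226)), (82, np.int64(60), np.int64(181), np.int64(226)), (83, np.int64(60), np.int64(181), np.int64(226)), (84, np.int64(59), np.int64(180), np.int64(225)), (85, np.int64(59), np.int64(180), np.int64(225))]
345 front [(202, np.int64(43), np.int64(114), np.int64(146)), (203, np.int64(44), np.int64(114), np.int64(146)), (204, np.int64(43), np.int64(115), np.int64(146)), (205, np.int64(48), np.int64(113), np.int64(144)), (206, np.int64(84), np.int64(101), np.int64(115)), (207, np.int64(96), np.int
[... 3107 characters left out ...]
(45), np.int64(113), np.int64(145)), (205, np.int64(70), np.int64(106), np.int64(127)), (206, np.int64(91), np.int64(97), np.int64(104)), (207, np.int64(96), np.int64(94), np.int64(96)), (208, np.int64(97), np.int64(95), np.int64(97)), (209, np.int64(98), np.int64(97), np.int64(98)), (210, np.int64(128), np.int64(127), np.int64(129)), (211, np.int64(190), np.int64(188), np.int64(192)), (212, np.int64(208), np.int64(206), np.int64(210)), (213, np.int64(209), np.int64(206), np.int64(211)), (214, np.int64(209), np.int64(207), np.int64(211)), (215, np.int64(207), np.int64(205), np.int64(209)), (216, np.int64(205), np.int64(202), np.int64(207)), (217, np.int64(207), np.int64(205), np.int64(210))]
```

The catches are over both edges, the plate is sunk, and the gripper is clear (tip about 70 mm above the fixture). Handing in.

```bash
python3 -c "
from rig import robot
print(robot.finish_job(), robot.sense()['time'])"
```

```text
the job is handed in; nothing more can be done
the job is handed in; nothing more can be done
```

The brass plate is in the nest and pressed down with both spring catches over its edges. I handed the job in at about 18.4 s with the gripper clear. No verdict came back.

**What I did**
- I pressed on the plate's face and dragged it through the mouth up to the end stop. Then I backed it off about 0.6 mm so it would not bind.
- I pressed it straight down about 12.5 mm with a closed fingertip, at about 10 N when read, and let go.

**What went wrong on the way**
- My first two-finger drag loaded only one finger and turned the plate about 0.27 rad. I straightened it with an off-centre drag, then towed it from a point ahead of its centre.
- My centring move chased a reading taken while the arm was still moving, so I pressed about 3.5 mm off the plate's centre. The plate still went down flat.

**Last checks**
- **Catches:** wrist pictures taken after release show both noses over the plate. Its apparent width (92 mm at z ≈ 0.037) fits the lowered height rather than the raised one.
- **Position:** the pictures disagree by about 1 mm. The gap to the end stop measured about 0.35 mm from the stop side and about 1.3 mm from the mouth side. That puts the plate 0.2 to 1.15 mm past the nest centre in y, inside the 1.5 mm limit. I did not measure x separately; the pocket sides hold it within 1.5 mm.
- **Press force:** the reading at the bottom (about 10.5 N) was lower than the 13 N or so expected.
- **Bystanders:** the arm touched only the plate. The last pictures show the marker and flange in place; the gripper or arm partly hid the rubber block.

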